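# Load a reagent bottle into the sprung clamp of a bench shaker

### The arm

A 6-joint arm with a two-finger parallel gripper is mounted at the origin on a cart in front of the work surface, level with it; the furniture and walls round the work are solid. World frame = base frame: x ahead of the robot, y to its left, z up, the work surface at z = 0. Lengths are in m, angles in rad, forces in N, time in s.
With the tool pointing down it reaches from about 0.275 to 0.85 m from the base axis. Payload 5.2 kg.
Tool frame: the origin (TCP) lies between the finger pads; the fingertips stand 19 mm ahead of it and the grasp point (between the pads) is the TCP; z points along the fingers, y is the direction in which the jaws open and shut (so a half turn about z gives the same grasp; the last joint's range is limited). The gripper opens to 85 mm and grips with 20 to 120 N. Pads are 22 mm wide; open, the fingers measure 114 mm over their backs; the gripper's body (76 mm by 85 mm) begins 54 mm behind the grasp point. The pads swing forward as they close: fully open they stand 13 mm farther back than shut.
Start: joints at [-1.445, 0.259, 1.535, -0, 1.348, -0.203], TCP at [0.178, -0.521, 0.25] pointing down, gripper open.
Joint ranges: [-3.14, 3.14], [-0.91, 2.08], [0.19, 2.58], [-1.22, 4.36], [0.22, 2.71], [-3.12, 3.12]. Speed limits (rad/s): [2.57, 2.57, 3.14, 3.14, 3.14, 3.14].

### API

Orientations are given as a unit quaternion [x, y, z, w].
In Python, from cell import read_state, get_image, sign_off gives the robot as it stands.
- The arm moves only by the tool apply_moves, never from a script. Its argument "steps" is a list of rows, each a list of 5 numbers: the shift along the tool's x, y, z in cm, then the turn about the tool's z in rad, then the finger opening in cm, from 0 to 8.54. In form: [[x, y, z, roll, gripper], ...]. A call has 1 to 10 rows; each row shifts and turns the commanded pose from where the row before left it, along the tool's axes as they then stand; what a row does not reach is not made up. A row lasts 1/10 s, in which the tool goes at most 50 mm and 8.59 degrees, less where a joint would pass 70% of its speed; a pose out of reach is approached as far as the arm can. A call is refused whole if a number of a shift passes 5 or a number of a turn 0.15, either way. A call with a gripper value outside its range is refused whole. The fingers move at their own pace and stop on an object; "force" is the grip in N (left out, the last holds). Time passes only in rows, so rows that do not move let the fingers close. It gives the time, the measured TCP pose, the force and the opening at its end, in the units of the state.
- read_state(): the state, without advancing time (a new reading comes with each control period).
- get_image(name): name is "side" or "top" or "wrist"; returns a dict with "frame" (384x512x3 uint8, red, green, blue), "fov_y" (degrees; the focal length in pixels is half the picture's height over the tangent of half this angle, whatever the lens; pixels are square), "cx", "cy" (the principal point, pixels), "extrinsics" (4x4, takes a point from world to camera coordinates); the wrist camera has in their place "tool_from_camera" (4x4, takes a point from camera to tool coordinates, whose origin is the TCP and whose axes are the flange's). Camera axes: x right, y down, z forward; pixel columns grow to the right and rows downward; lengths in m; the calibration is good to about 2 mm. The wrist camera is an equidistant fisheye: a pixel r from the principal point sees the ray r / f radians off the axis. A picture is of the moment at which its call begins: read the wrist's pose just before it. There is no depth.
- sign_off(): hands the job in, once; it reports no verdict.
The state is a dict: "clock": time; "joint_positions": joint angles; "qvel": joint speeds; "joint_efforts": joint torques, N m; "eef_pos": TCP position; "ee_rot": TCP orientation; "wrist_force": force on the tool from outside, world axes, zero at the start; "ft_torque": the same for the moment, N m; "gripper_width": finger opening in m.
Only numpy, scipy, OpenCV 4.12 (cv2) and the standard library are available. Lean on these libraries where they do the work, as an engineer would, in place of code of your own. Each camera call takes 0.05 s, during which the arm holds its last target.

### The job

Load the white bottle with the green cap into the sprung clamp on top of the shaker: with the bottle itself press the orange jaw back, lower the bottle upright between the jaw and the low blue front lip until it stands on the mat, and let go so that the jaw holds it against the lip. Leave the other two bottles standing where they are.

Things in the scene. Friction and masses are not known exactly. Their poses are not given: they have to be found in the camera images.
- green_cap_bottle: The bottle to load: white with a green screw cap, blue-banded label, 48 mm in diameter, 100 mm tall with the cap, straight body up to about 70 mm, about 0.17 kg; stands on the bench. Origin at the centre of its underside, z up. Round, so its turn does not matter.
- seat (a point): Point on the shaker's black mat, 60 mm above the bench, where the underside of the clamped bottle is centred; shaker: fixed low white box, 190 x 160 mm. x level, from front lip to jaw (roughly away from the robot), y along the lip, z up. Blue front lip: inner face x = -24 mm, 8 thick, 84 wide, 25 above the mat. Side rails: inner faces y = -36 and +36, 12 high. Steel spring housing: x 71 to 131, 54 high.
- jaw (a joint): Slide of the orange upright jaw (plate 36 mm wide in y, 13 thick, top 90 mm above the mat), in m, 0 = sprung shut, growing to 0.045 pressed back along the seat's +x. At 0 its rubber face stands at x = +6 mm of the seat: gap to the lip 30 mm, too narrow for the bottle; bottle seated: 0.018. Spring force toward the lip 3 N at 0, 10 N fully back; a damper slows its return.
- amber_bottle: Bystander: brown bottle with a black cap, 48 mm in diameter, 100 mm tall, loose on the bench. Origin at the centre of its underside, z up. Round, so its turn does not matter.
- blue_cap_bottle: Bystander: white bottle with a blue cap, 56 mm in diameter, 120 mm tall, loose on the bench. Origin at the centre of its underside, z up. Round, so its turn does not matter.

How it is judged:
At the end, for the whole second after the job is handed in: The green-capped bottle stands at rest on the mat (underside within 8 mm of it), upright within about 8 degrees, held by the jaw against the front lip: within 10 mm of the seat point along x and 15 mm along y, the jaw kept more than 10 mm open by it (x of green_cap_bottle in the frame of seat between -0.01 and 0.01 m and y of green_cap_bottle in the frame of seat between -0.015 and 0.015 m and z of green_cap_bottle in the frame of seat between -0.005 and 0.008 m and angle between green_cap_bottle's own z axis and vertical below 0.15 rad and linear speed of green_cap_bottle below 0.02 m/s and value of joint jaw above 0.01 m); the robot touches nothing.
It fails at once if the brown bottle is knocked over or moved more than 40 mm (distance of amber_bottle from where it was at the start of the episode above 0.04 m or angle between amber_bottle's own z axis and vertical above 0.5 rad).
It fails at once if the blue-capped bottle is knocked over or moved more than 40 mm (distance of blue_cap_bottle from where it was at the start of the episode above 0.04 m or angle between blue_cap_bottle's own z axis and vertical above 0.5 rad).
It also fails if it takes over 42 s, if anything falls off the work surface, if the arm or the gripper's body presses on something with over 40 N, if the wrist force passes 120 N, or if a joint passes its speed limit or range.

## Working session

There is one attempt and no reset: what is moved stays moved. The work goes in short steps, Python scripts to look and compute and a tool call to move; the robot and the scene stay as the last step left them, time stands still between calls to the robot, and variables do not carry over. Pictures are saved under pics/ and viewed, and the job is handed in when it is done.

Besides the shell and the picture viewer there is one more tool, called as a command line: name --pt "numbers of a row" for each row, then --argument value for the rest. apply_moves: Moves the arm, as the interface text tells. Its arguments: {"type":"object","properties":{"steps":{"type":"array"},"force":{"type":"number"}},"required":["steps"]}

```bash
ls; mkdir -p pics; python3 - <<'E'
from cell import *
import cv2,pickle
s=read_state();print(s)
D={}
for n in("side","top","wrist"):
    d=get_image(n);D[n]=d
    cv2.imwrite(f"pics/{n}0.png",d["frame"][:,:,::-1]); print(n,{k:v for k,v in d.items() if k!="frame"})
pickle.dump(D,open("d0.pkl","wb"))
E
```

```text
pics
{'clock': 0.0, 'joint_positions': array([-1.44481975e+00,  2.59374304e-01,  1.53609564e+00, -6.33029855e-06,
        1.34798978e+00, -2.02816252e-01]), 'qvel': array([-1.41389657e-03,  2.00305919e-03,  4.26240785e-05, -8.61230496e-04,
       -3.76674732e-04,  1.10928582e-03]), 'joint_efforts': array([ 8.91278651e-04, -4.46035981e+01, -2.90564686e+01, -2.59391636e-04,
        1.16590020e-02,  9.74918407e-06]), 'eef_pos': array([ 0.17754367, -0.52003259,  0.24945277]), 'ee_rot': array([ 9.86516771e-01,  1.63657537e-01,  3.27735314e-05, -9.32966503e-04]), 'wrist_force': array([-0.19122474,  0.11671192,  0.99619661]), 'ft_torque': array([-0.01079245,  0.07543495,  0.02655511]), 'gripper_width': 0.08562883868608978}
side {'fov_y': 53.50234942690239, 'cx': 249.9063302459224, 'cy': 183.93471407861733, 'extrinsics': array([[ 0.99529714,  0.09478754,  0.01997322, -0.48630337],
       [ 0.06648807, -0.51851328, -0.85248068,  0.02568741],
       [-0.07044816,  0.84979957, -0.52237702,  1.12652671],
       [ 0.        ,  0.        ,  0.        ,  1.        ]])}
top {'fov_y': 55.01191735367162, 'cx': 258.87819381080567, 'cy': 186.18050967161426, 'extrinsics': array([[-0.01267104, -0.99977241, -0.01716328,  0.02788945],
       [-0.99748602,  0.01383518, -0.06949991,  0.4862208 ],
       [ 0.06972155,  0.0162395 , -0.9974343 ,  0.88758063],
       [ 0.        ,  0.        ,  0.        ,  1.        ]])}
wrist {'fov_y': 65.70646984690485, 'cx': 257.3112939844332, 'cy': 192.23635171224882, 'tool_from_camera': array([[ 9.13064877e-04, -9.44542263e-01, -3.28388612e-01,
         8.45344741e-02],
       [ 9.99999577e-01,  8.25102387e-04,  4.07201740e-04,
         3.14578330e-04],
       [-1.13665026e-04, -3.28388844e-01,  9.44542616e-01,
        -1.23229753e-01],
       [ 0.00000000e+00,  0.00000000e+00,  0.00000000e+00,
         1.00000000e+00]])}
```

View pics/side0.png

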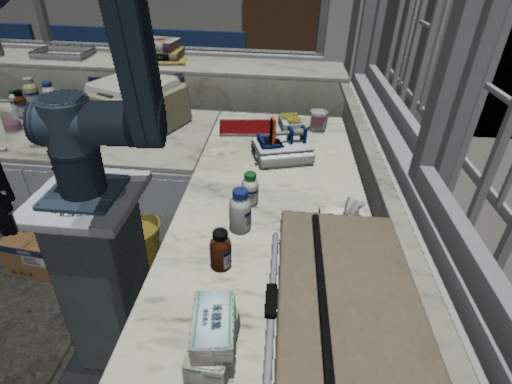

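View pics/top0.png

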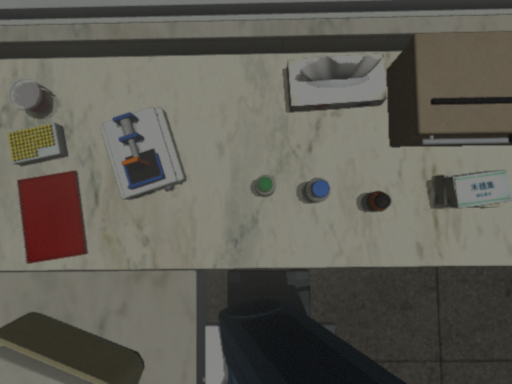

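View pics/wrist0.png

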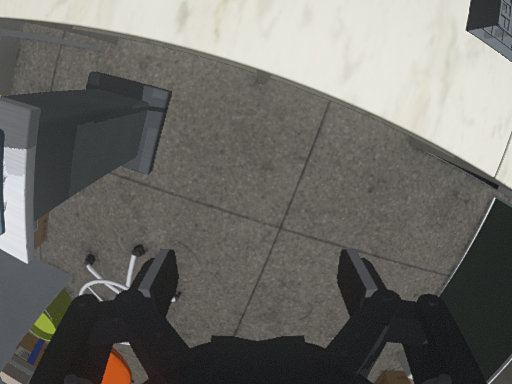

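The top view shows the shaker (~140,150), the green cap (264,185), the blue cap (318,189) and the amber bottle (377,201). Next I'll enlarge these areas.

```bash
python3 - <<'E'
import cv2,pickle
D=pickle.load(open("d0.pkl","rb"))
t=D["top"]["frame"][:,:,::-1];s=D["side"]["frame"][:,:,::-1]
cv2.imwrite("pics/c1.png",cv2.resize(t[95:205,90:200],None,fx=5.4,fy=5.4,interpolation=cv2.INTER_CUBIC))
cv2.imwrite("pics/c2.png",cv2.resize(t[160:220,240:400],None,fx=5,fy=5,interpolation=cv2.INTER_CUBIC))
cv2.imwrite("pics/c3.png",cv2.resize(s[100:280,200:340],None,fx=3.3,fy=3.3,interpolation=cv2.INTER_CUBIC))
E
```

```text
(no output)
```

View pics/c1.png

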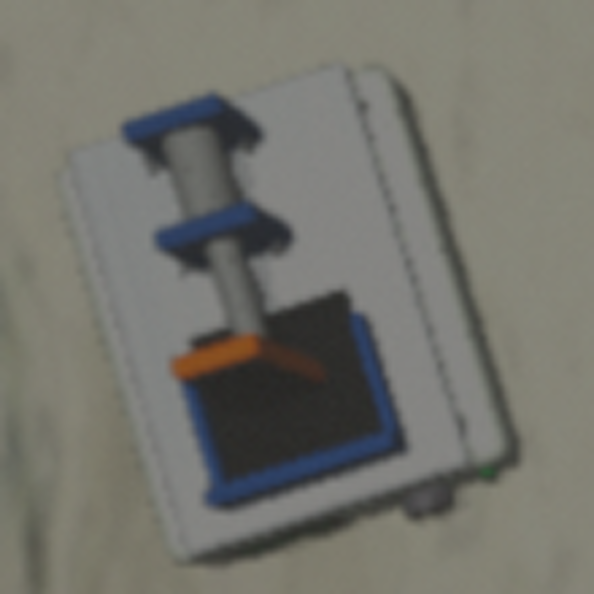

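View pics/c2.png

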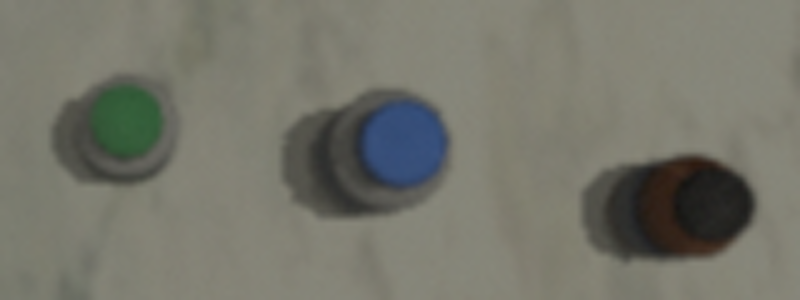

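View pics/c3.png

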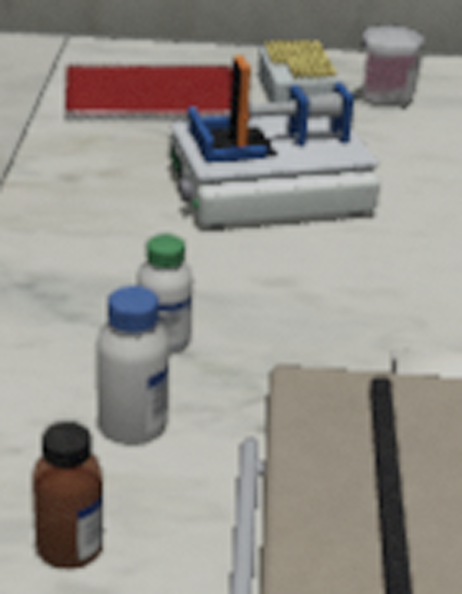

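```bash
cat > h.py <<'E'
import numpy as np,cv2,pickle
from scipy.optimize import least_squares
def K(d):
    f=d["frame"].shape[0]/2/np.tan(np.radians(d["fov_y"]/2)); return f
def proj(d,P):
    E=d["extrinsics"];c=np.atleast_2d(P)@E[:3,:3].T+E[:3,3];f=K(d)
    return np.c_[d["cx"]+f*c[:,0]/c[:,2],d["cy"]+f*c[:,1]/c[:,2]]
def back(d,uv,z):
    E=d["extrinsics"];R=E[:3,:3];C=-R.T@E[:3,3];f=K(d)
    r=R.T@np.array([(uv[0]-d["cx"])/f,(uv[1]-d["cy"])/f,1]);return C+r*(z-C[2])/r[2]
def seat(p,Q):
    c,s=np.cos(p[2]),np.sin(p[2]);Q=np.atleast_2d(Q)
    return np.c_[p[0]+c*Q[:,0]-s*Q[:,1],p[1]+s*Q[:,0]+c*Q[:,1],Q[:,2]+.06]
E
python3 - <<'E'
from h import *
D=pickle.load(open("d0.pkl","rb"));t=D["top"];s=D["side"]
for d in(t,s):
    R=d["extrinsics"];print("C",-R[:3,:3].T@R[:3,3])
c2=lambda u,v:(240+u/5,160+v/5)
c3=lambda u,v:(200+u/3.3,100+v/3.3)
c1=lambda u,v:(90+u/5.4,95+v/5.4)
print("green top",back(t,c2(126,121),.1),"side",back(s,c3(166,246),.1))
print("blue top",back(t,c2(403,142),.12),back(s,c3(134,298),.12))
print("amber",back(t,c2(714,202),.1),back(s,c3(68,435),.1))
Q=np.array([[-.032,.042,.025],[-.032,-.042,.025],[-.024,-.036,.025],[-.024,.036,.025],
 [.006,.018,.09],[.006,-.018,.09],[.019,.018,.09],[.019,-.018,.09]])
U=np.array([c1(*a) for a in [(207,500),(400,442),(385,430),(224,480),(178,380),(266,355),(172,362),(258,338)]])
f=lambda p:(proj(t,seat(p,Q))-U).ravel()
r=least_squares(f,[.45,.27,.2],loss="soft_l1");print(r.x,np.degrees(r.x[2]));print((r.fun.reshape(-1,2)).round(1))
p=r.x
# overlay
edges=[]
def box(x0,x1,y0,y1,z0,z1):
    v=[(x,y,z) for x in(x0,x1) for y in(y0,y1) for z in(z0,z1)]
    return [(v[i],v[j]) for i in range(8) for j in range(i) if bin(i^j).count("1")==1]
edges=box(-.032,-.024,-.042,.042,0,.025)+box(.006,.019,-.018,.018,0,.09)+box(.071,.131,-.02,.02,0,.054)
for n,(d,o,k) in dict(top=(t,(90,95,200,205),5),side=(s,(240,100,330,180),7)).items():
    im=cv2.resize(d["frame"][o[1]:o[3],o[0]:o[2],::-1],None,fx=k,fy=k,interpolation=cv2.INTER_CUBIC)
    for a,b in edges:
        q=((proj(d,seat(p,[a,b]))-[o[0]-.5,o[1]-.5])*k-.5).astype(int)
        cv2.line(im,tuple(map(int,q[0])),tuple(map(int,q[1])),(0,255,0),1)
    cv2.imwrite(f"pics/ov_{n}.png",im)
E
```

```text
C [0.42346835 0.00674228 0.91957434]
C [ 0.56167019 -0.89790715  0.62008273]
green top [0.48498593 0.00594068 0.1       ] side [ 0.48796379 -0.0029804   0.1       ]
blue top [ 0.47268362 -0.11392759  0.12      ] [ 0.47448843 -0.11692801  0.12      ]
amber [ 0.44546516 -0.25335496  0.1       ] [ 0.44740519 -0.25730082  0.1       ]
[0.52363726 0.28614139 0.29875328] 17.11730203546865
[[ 0.6  0.9]
 [-0.   0.3]
 [-0.8  0. ]
 [-1.   0.4]
 [ 0.4  0.6]
 [ 0.4  0. ]
 [-0.2 -1.9]
 [ 0.1 -2.6]]
```

View pics/ov_top.png

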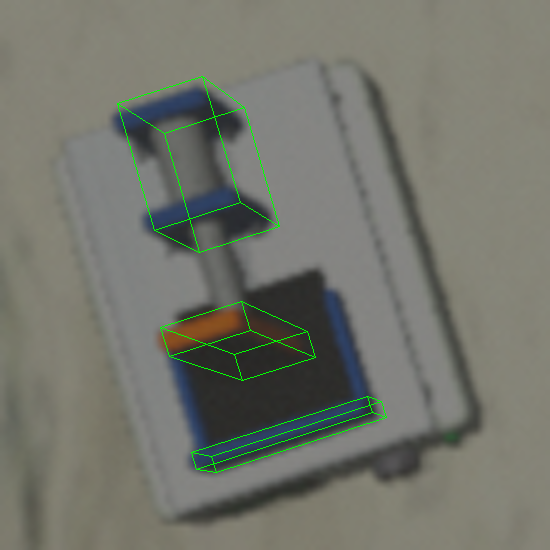

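View pics/ov_side.png

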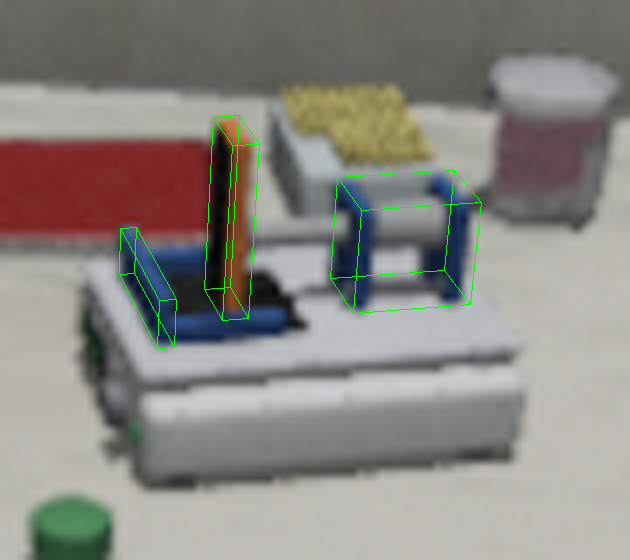

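Fitted positions: green bottle ≈ (0.485, 0.006), and seat ≈ (0.524, 0.286) with yaw ≈ 17°. The tool's x axis sits at 18.8°, already close to the seat's x. Next I'll move above the green bottle.

apply_moves --pt "2.3 -2 0 0 8.5" --pt "2.3 -2 0 0 8.5" --pt "2.3 -2 0 0 8.5" --pt "2.3 -2 0 0 8.5" --pt "2.3 -2 0 0 8.5" --pt "2.3 -2 0 0 8.5" --pt "2.3 -2 0 0 8.5" --pt "2.3 -2 0 0 8.5" --pt "2.3 -2 0 0 8.5" --pt "2.3 -2 0 0 8.5"

```text
clock: 1.15
eef_pos: [0.331, -0.2557, 0.2502]
ee_rot: [0.987, 0.164, -0.0, -0.0]
wrist_force: [0.5, -0.4, -1.0]
gripper_width: 0.0848
```

apply_moves --pt "2.3 -2 0 0 8.5" --pt "2.3 -2 0 0 8.5" --pt "2.3 -2 0 0 8.5" --pt "2.3 -2 0 0 8.5" --pt "2.3 -2 0 0 8.5" --pt "2.3 -2 0 0 8.5" --pt "2.3 -2 0 0 8.5" --pt "2.3 -2 0 0 8.5" --pt "2.3 -2 0 0 8.5" --pt "2.3 -2 0 0 8.5"

```text
clock: 2.15
eef_pos: [0.4841, 0.0079, 0.2501]
ee_rot: [0.987, 0.164, -0.0, -0.0]
wrist_force: [0.4, -0.8, 0.3]
gripper_width: 0.0851
```

```bash
cat >> h.py <<'E'
from scipy.spatial.transform import Rotation as Ro
def wback(d,st,uv,z):
    T=d["tool_from_camera"];f=K(d);a=np.array([uv[0]-d["cx"],uv[1]-d["cy"]]);r=np.hypot(*a);th=r/f
    ray=np.r_[a/max(r,1e-9)*np.sin(th),np.cos(th)];R=Ro.from_quat(st["ee_rot"]).as_matrix()
    C=st["eef_pos"]+R@T[:3,3];w=R@T[:3,:3]@ray
    return C+w*(z-C[2])/w[2]
def wproj(d,st,P):
    T=d["tool_from_camera"];f=K(d);R=Ro.from_quat(st["ee_rot"]).as_matrix()
    t=(np.atleast_2d(P)-st["eef_pos"])@R;c=(t-T[:3,3])@T[:3,:3]
    r=np.hypot(c[:,0],c[:,1]);th=np.arctan2(r,c[:,2]);return np.c_[d["cx"]+f*th*c[:,0]/r,d["cy"]+f*th*c[:,1]/r]
def snap(n):
    from cell import read_state,get_image
    st=read_state();d=get_image("wrist");pickle.dump((st,d),open(n+".pkl","wb"))
    cv2.imwrite(f"pics/{n}.png",cv2.resize(d["frame"][:,:,::-1],None,fx=1.5,fy=1.5,interpolation=cv2.INTER_CUBIC))
    print(st["clock"],st["eef_pos"],st["ee_rot"],st["wrist_force"],st["gripper_width"])
E
python3 -c "
from h import *
snap('w1')"
```

```text
2.15 [0.4841216  0.00785077 0.25010528] [ 9.86507727e-01  1.63714589e-01 -1.90125302e-04 -4.87834094e-05] [ 0.4474251  -0.76993431  0.26058492] 0.08514143733186127
```

View pics/w1.png

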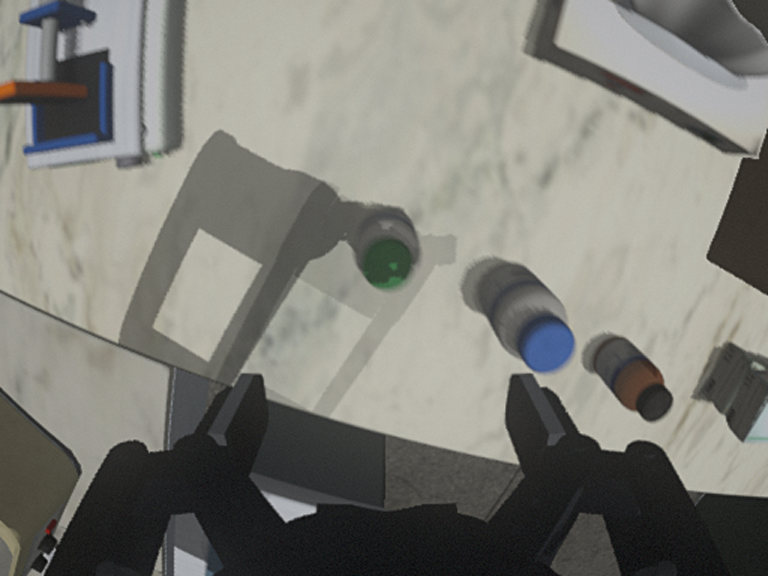

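```bash
python3 -c "
from h import *
st,d=pickle.load(open('w1.pkl','rb'))
print(wback(d,st,(387/1.5,264/1.5),.1), wback(d,st,(546/1.5,343/1.5),.12),wback(d,st,(655/1.5,402/1.5),.1))
for x in(.485,.488): 
  t=np.linspace(0,6.28,30)
P=np.array([.485,.006]);
im=cv2.resize(d['frame'][120:220,200:320,::-1],None,fx=6,fy=6,interpolation=cv2.INTER_CUBIC)
for z,r,in((.0,.024),(.1,.014)):
  q=wproj(d,st,np.c_[P[0]+r*np.cos(t),P[1]+r*np.sin(t),0*t+z]);q=((q-[199.5,119.5])*6-.5).astype(np.int32)
  cv2.polylines(im,[q],True,(0,0,255),1)
cv2.imwrite('pics/w1c.png',im)
"
```

```text
[0.49003325 0.00875721 0.1       ] [ 0.47893055 -0.10626168  0.12      ] [ 0.4515874  -0.24518121  0.1       ]
```

View pics/w1c.png

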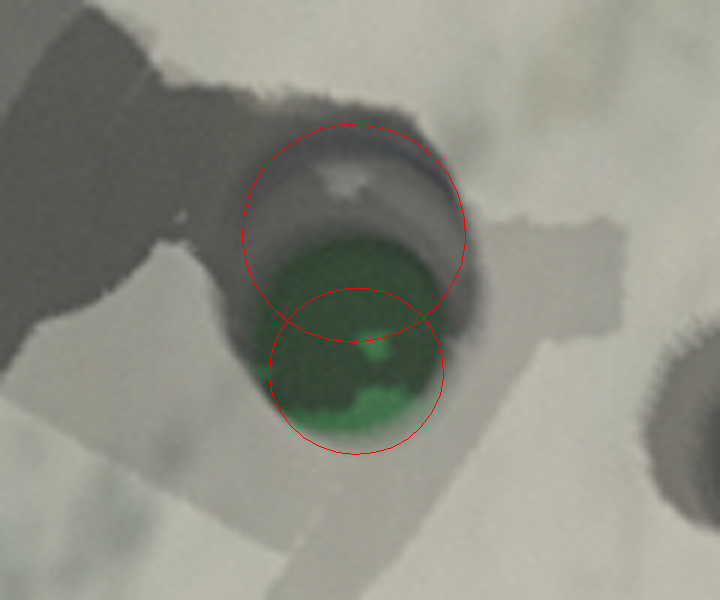

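The wrist view puts the bottle at about (0.488, 0.007), which agrees with the side view in x and the top view in y. I'll descend around it with the TCP at z ≈ 0.057.

apply_moves --pt "0.4 0.2 2 0 8.5" --pt "0 0 2 0 8.5" --pt "0 0 2 0 8.5" --pt "0 0 2 0 8.5" --pt "0 0 2 0 8.5" --pt "0 0 2 0 8.5" --pt "0 0 2 0 8.5" --pt "0 0 2 0 8.5" --pt "0 0 2 0 8.5" --pt "0 0 1.3 0 8.5"

```text
clock: 3.2
eef_pos: [0.4873, 0.006, 0.0558]
ee_rot: [0.987, 0.164, -0.001, -0.0]
wrist_force: [-0.2, -0.4, -0.1]
gripper_width: 0.0849
```

```bash
python3 -c "
from h import *
snap('w2')"
```

```text
3.2 [0.48732634 0.00596922 0.05580932] [ 9.86523941e-01  1.63613590e-01 -9.77693050e-04 -3.88916250e-04] [-0.24957377 -0.42475081 -0.07409957] 0.08487020715637093
```

View pics/w2.png

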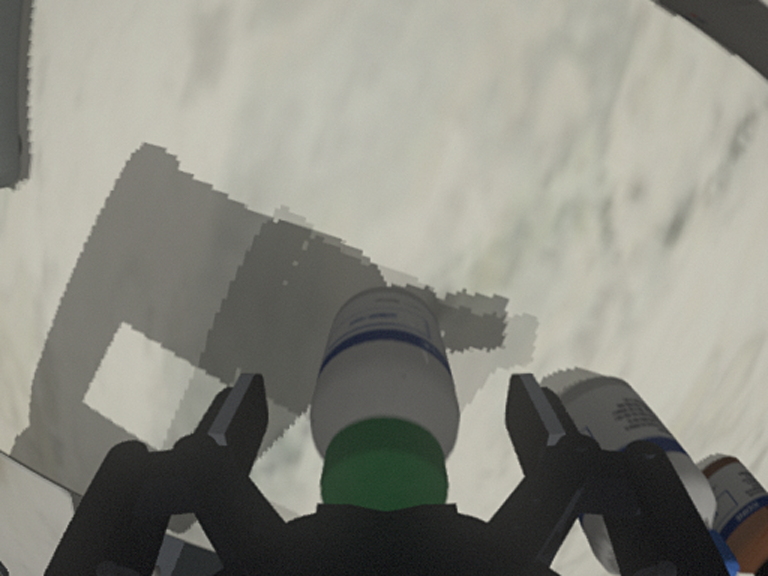

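The bottle sits centred between the pads: cap centre at u ≈ 384, pad midpoint at 386. Closing now.

apply_moves --pt "0 0 0 0 4.2" --pt "0 0 0 0 4.2" --pt "0 0 0 0 4.2" --pt "0 0 0 0 4.2" --pt "0 0 0 0 4.2" --pt "0 0 0 0 4.2" --pt "0 0 0 0 4.2" --pt "0 0 0 0 4.2" --force 60

```text
clock: 4.05
eef_pos: [0.489, 0.0059, 0.0585]
ee_rot: [0.987, 0.164, 0.001, 0.0]
wrist_force: [-1.0, 0.7, 8.1]
gripper_width: 0.0453
```

apply_moves --pt "0 0 -0.5 0 4.2" --pt "0 0 -1.5 0 4.2" --pt "0 0 -2 0 4.2" --pt "0 0 -2 0 4.2" --pt "0 0 -2 0 4.2" --pt "0 0 -2 0 4.2" --pt "0 0 -2 0 4.2" --pt "0 0 -2 0 4.2" --pt "0 0 -2 0 4.2" --pt "0 0 0 0 4.2"

```text
clock: 5.05
eef_pos: [0.4897, 0.0057, 0.22]
ee_rot: [0.987, 0.164, 0.003, 0.001]
wrist_force: [1.0, -0.2, -2.7]
gripper_width: 0.0454
```

```bash
python3 -c "
from h import *
snap('w3')"
```

```text
5.05 [0.4896704  0.00566746 0.21999065] [0.98650597 0.16370202 0.00255002 0.00105593] [ 0.97163603 -0.17282201 -2.71616477] 0.04537383058744438
```

View pics/w3.png

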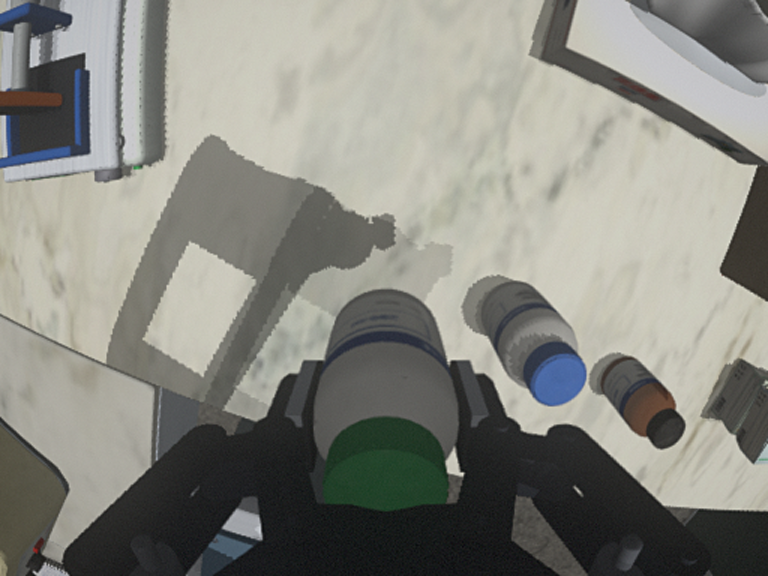

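Bottle held, with the opening stopped at 45 mm. I'll carry it to just in front of the clamp, staying high.

apply_moves --pt "0.4 -1.0 0 0 4.2" --pt "0.8 -2.5 0 0 4.2" --pt "0.8 -2.5 0 0 4.2" --pt "0.8 -2.5 0 0 4.2" --pt "0.8 -2.5 0 0 4.2" --pt "0.8 -2.5 0 0 4.2" --pt "0.8 -2.5 0 0 4.2" --pt "0.8 -2.5 0 0 4.2" --pt "0.8 -2.5 0 0 4.2" --pt "0.8 -2.5 0 0 4.2"

```text
clock: 6.1
eef_pos: [0.4829, 0.2545, 0.2154]
ee_rot: [0.986, 0.164, -0.002, 0.0]
wrist_force: [-0.3, -0.8, -2.4]
gripper_width: 0.0452
```

apply_moves --pt "0.6 -2.0 0 0 4.2" --pt "0 0 0 0 4.2" --pt "0 0 0 0 4.2"

```text
clock: 6.4
eef_pos: [0.4823, 0.2742, 0.2157]
ee_rot: [0.986, 0.164, -0.002, 0.0]
wrist_force: [0.0, -0.7, -2.9]
gripper_width: 0.0451
```

```bash
python3 -c "
from h import *
snap('w4')
from cell import get_image
for n in('side','top'):
  d=get_image(n);pickle.dump(d,open(n+'4.pkl','wb'))
"
```

```text
6.4 [0.48234437 0.27422171 0.21568436] [ 9.86381774e-01  1.64464466e-01 -1.51869829e-03  3.57777857e-04] [ 0.04102801 -0.72098214 -2.93681566] 0.04514307521191436
```

View pics/w4.png

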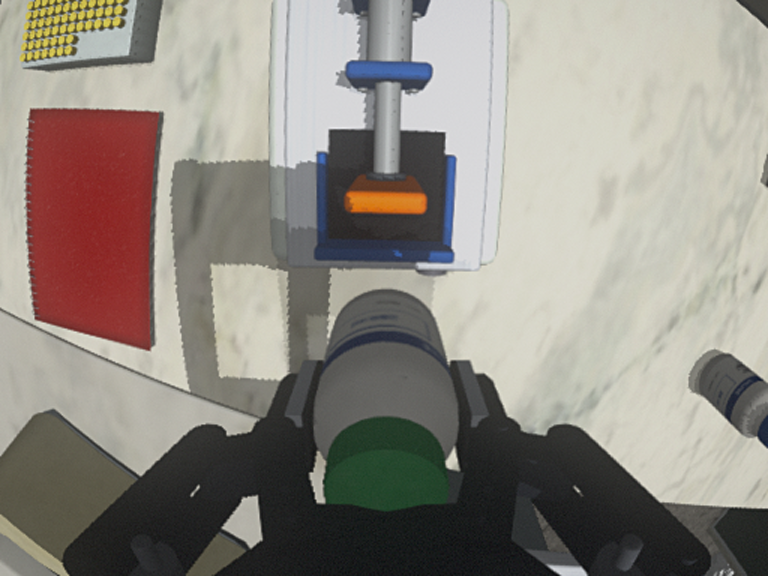

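The clamp is in clear view: jaw at about (386,195), lip at about (385,252), nearly centred on the tool. I'll enlarge it and fit the model.

```bash
cat > ov.py <<'E'
from h import *
def ov(n,p,o,k,out,draw=True,j=0):
    st,d=pickle.load(open(n+'.pkl','rb'))
    def box(x0,x1,y0,y1,z0,z1):
        v=[(x,y,z) for x in(x0,x1) for y in(y0,y1) for z in(z0,z1)]
        return [(v[i],v[j]) for i in range(8) for j in range(i) if bin(i^j).count("1")==1]
    ed=box(-.032,-.024,-.042,.042,0,.025)+box(.006+j,.019+j,-.018,.018,0,.09)+[((-.024,y,z),(.03,y,z)) for y in(-.036,.036) for z in (0,.012)]
    im=cv2.resize(d["frame"][o[1]:o[3],o[0]:o[2],::-1],None,fx=k,fy=k,interpolation=cv2.INTER_CUBIC)
    if draw:
      for a,b in ed:
        q=((wproj(d,st,seat(p,[a,b]))-[o[0]-.5,o[1]-.5])*k-.5).astype(int)
        cv2.line(im,tuple(map(int,q[0])),tuple(map(int,q[1])),(0,255,0),1)
    cv2.imwrite("pics/"+out,im)
E
python3 -c "
from ov import *
ov('w4',[.5236,.2861,.2988],(190,75,320,190),6,'w4raw.png',False)
ov('w4',[.5236,.2861,.2988],(190,75,320,190),6,'w4ov.png')"
```

```text
(no output)
```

View pics/w4raw.png

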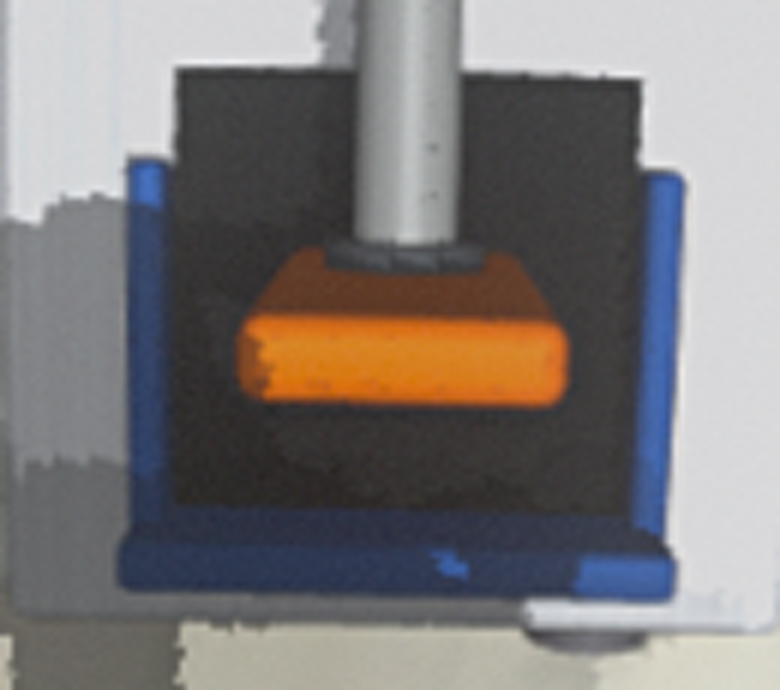

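View pics/w4ov.png

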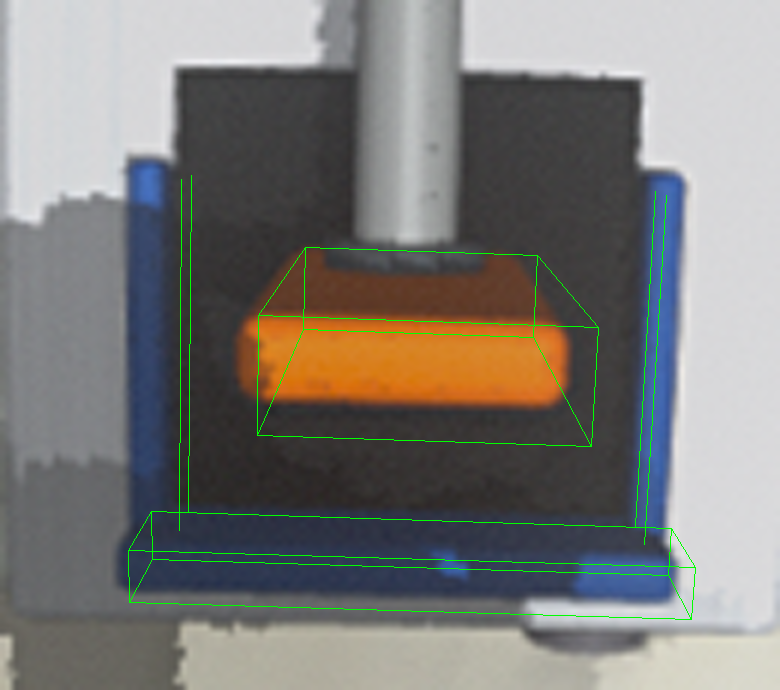

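```bash
python3 -c "
from ov import *
st,d=pickle.load(open('w4.pkl','rb'))
Q=np.array([[-.032,.042,.025],[-.032,-.042,.025],[-.024,.042,.025],[-.024,-.042,.025],[.019,.018,.09],[.019,-.018,.09],[-.024,.036,0],[-.024,-.036,0]])
U=np.array([(118,592),(674,602),(122,540),(674,554),(238,317),(571,319),(172,508),(632,515)])/6+[190,75]
f=lambda p:(wproj(d,st,seat(p,Q))-U).ravel()
r=least_squares(f,[.523,.286,.3],loss='soft_l1');p=r.x;print(p,np.degrees(p[2]));print(r.fun.reshape(-1,2).round(1))
ov('w4',p,(190,75,320,190),6,'w4ov2.png')
R=Ro.from_quat(st['ee_rot']).as_matrix();print('tool yaw',np.degrees(np.arctan2(R[1,0],R[0,0])),R[:,2])
c,s=np.cos(p[2]),np.sin(p[2]);v=st['eef_pos'][:2]-p[:2];print('tcp in seat mm',1e3*(c*v[0]+s*v[1]),1e3*(-s*v[0]+c*v[1]))
"
```

```text
[0.52381147 0.28834198 0.3110414 ] 17.821359717294655
[[-0.4  0.8]
 [ 0.8  1. ]
 [-1.3  0.8]
 [ 1.4  0.3]
 [-0.5 -1.7]
 [ 0.6 -0.9]
 [ 0.5 -0.1]
 [-1.6  0.1]]
tool yaw 18.932256090225717 [-0.00287835 -0.00120535 -0.99999513]
tcp in seat mm -43.79882805577106 -0.7516990063468534
```

View pics/w4ov2.png

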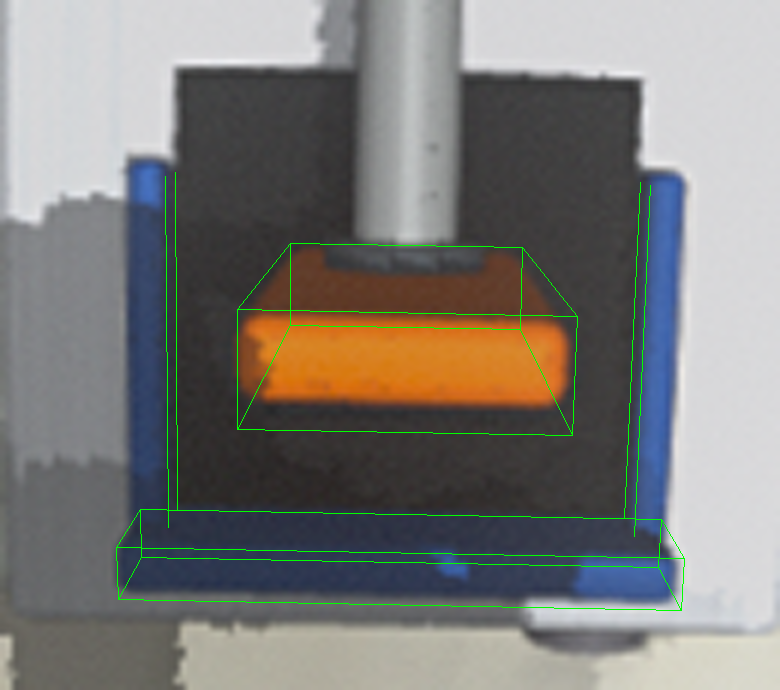

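The fit gives the seat at (0.5238, 0.2883) with yaw about 18°. The TCP is at (-44, -1) mm in the seat frame. I'll lower until the underside is about 33 mm above the mat, which clears the 25 mm lip, then press the jaw back.

apply_moves --pt "0 0 1 0.015 4.2" --pt "0 0 1 0 4.2" --pt "0 0 1 0 4.2" --pt "0 0 1 0 4.2" --pt "0 0 1 0 4.2" --pt "0 0 1 0 4.2" --pt "0 0 0.4 0 4.2" --pt "0 0 0 0 4.2" --pt "0 0 0 0 4.2"

```text
clock: 7.45
eef_pos: [0.4837, 0.2739, 0.1535]
ee_rot: [0.988, 0.156, 0.0, -0.0]
wrist_force: [-0.3, -0.0, -2.4]
gripper_width: 0.0451
```

apply_moves --pt "0.5 0 0 0 4.2" --pt "0.5 0 0 0 4.2" --pt "0.5 0 0 0 4.2" --pt "0.5 0 0 0 4.2" --pt "0.5 0 0 0 4.2" --pt "0 0 0 0 4.2"

```text
clock: 8.05
eef_pos: [0.5081, 0.2817, 0.1533]
ee_rot: [0.988, 0.156, 0.0, -0.0]
wrist_force: [-0.4, 0.1, -2.2]
gripper_width: 0.0452
```

```bash
python3 -c "
from h import *
from cell import *
snap('w5')
d=get_image('side');o=(230,90,340,170)
cv2.imwrite('pics/s5.png',cv2.resize(d['frame'][90:170,230:340,::-1],None,fx=7,fy=7,interpolation=cv2.INTER_CUBIC))"
```

```text
8.05 [0.5081357  0.28169919 0.15328479] [ 9.87724840e-01  1.56203559e-01  2.95011499e-04 -4.15898362e-05] [-0.35153517  0.12867987 -2.15711274] 0.045248507620763725
```

View pics/w5.png

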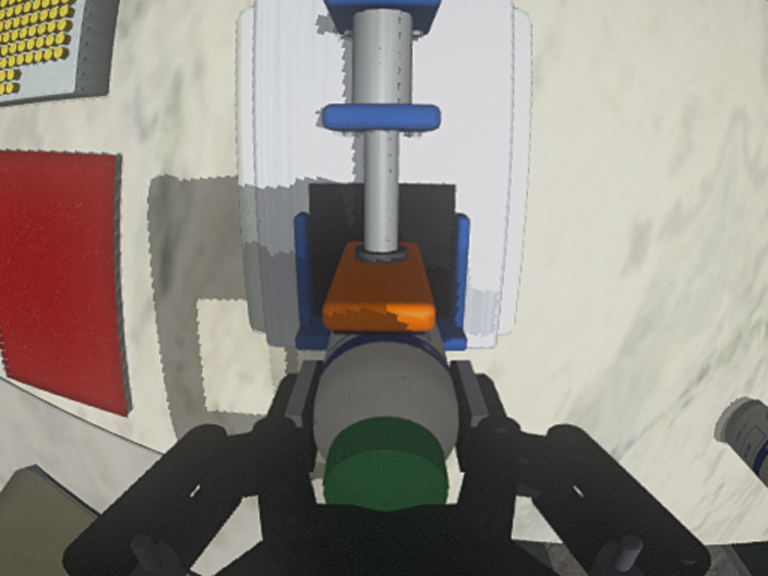

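View pics/s5.png

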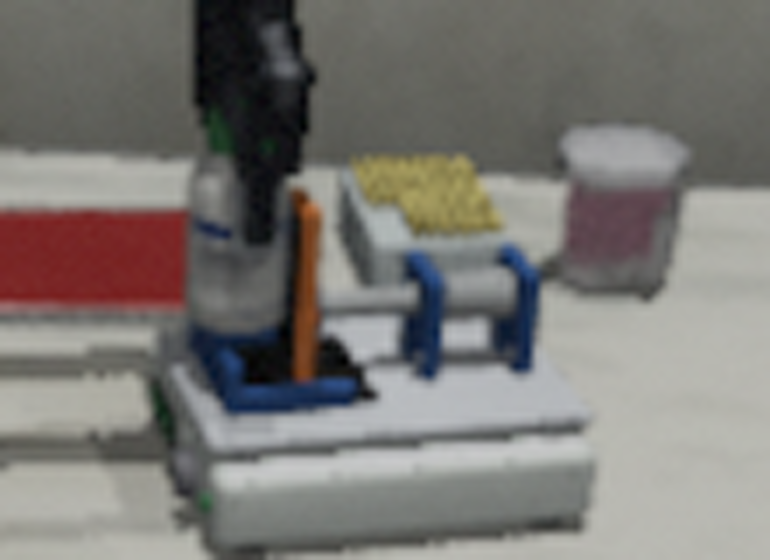

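No contact yet, the bottle clears the lip, and the TCP is about 17 mm short of the seat in x. I'll press slowly to about +4 mm.

apply_moves --pt "0.3 0 0 0 4.2" --pt "0.3 0 0 0 4.2" --pt "0.3 0 0 0 4.2" --pt "0.3 0 0 0 4.2" --pt "0.3 0 0 0 4.2" --pt "0.3 0 0 0 4.2" --pt "0.3 0 0 0 4.2" --pt "0 0 0 0 4.2" --pt "0 0 0 0 4.2"

```text
clock: 9.05
eef_pos: [0.5265, 0.2877, 0.1531]
ee_rot: [0.988, 0.156, -0.001, 0.0]
wrist_force: [-5.9, -2.0, 0.9]
gripper_width: 0.0454
```

```bash
python3 -c "
from h import *
from cell import *
snap('w6')
p=[.5238,.2883,.311];st=read_state();c,s=np.cos(p[2]),np.sin(p[2]);v=st['eef_pos'][:2]-p[:2];print('tcp in seat mm',1e3*(c*v[0]+s*v[1]),1e3*(-s*v[0]+c*v[1]))
d=get_image('side');o=(230,90,340,170)
cv2.imwrite('pics/s6.png',cv2.resize(d['frame'][90:170,230:340,::-1],None,fx=7,fy=7,interpolation=cv2.INTER_CUBIC))"
```

```text
9.05 [0.52645709 0.28766687 0.15310389] [ 9.87708706e-01  1.56301283e-01 -1.15935535e-03  2.78267008e-04] [-5.92711119 -2.01463201  0.94740631] 0.045367917562926484
tcp in seat mm 2.3000622871114254 -1.4300550715160056
```

View pics/w6.png

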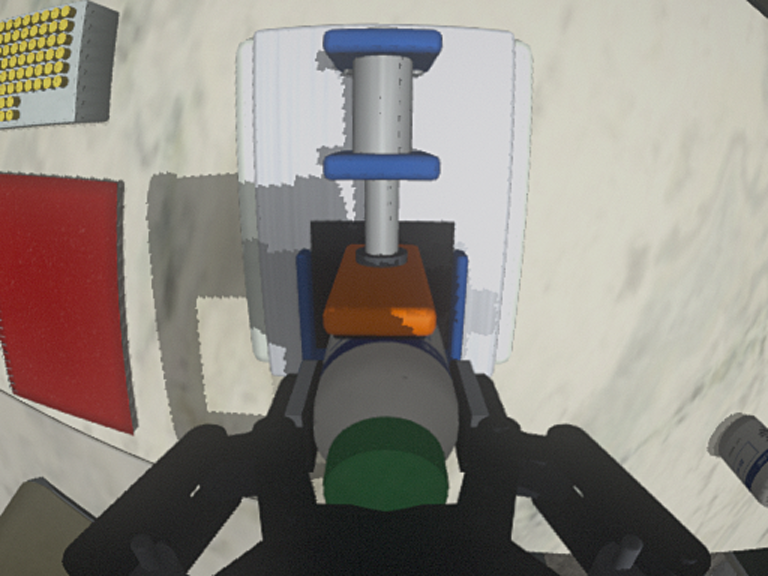

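View pics/s6.png

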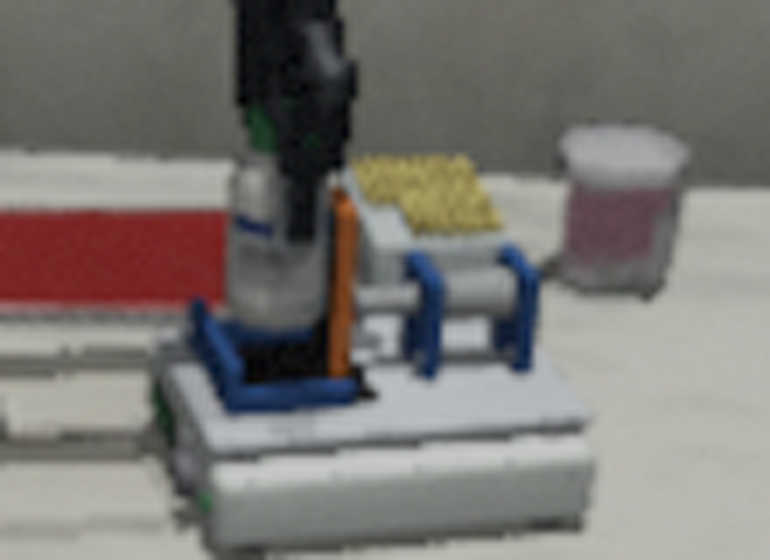

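The force of 6.3 N implies the jaw is about 21 mm open and the bottle is at x ≈ +3, which agrees with the TCP. I'll add 2 mm of margin and descend.

apply_moves --pt "0.2 -0.1 0 0 4.2" --pt "0 0 0.4 0 4.2" --pt "0 0 0.4 0 4.2" --pt "0 0 0.4 0 4.2" --pt "0 0 0.4 0 4.2" --pt "0 0 0 0 4.2"

```text
clock: 9.75
eef_pos: [0.5275, 0.2893, 0.1365]
ee_rot: [0.988, 0.156, -0.002, 0.0]
wrist_force: [-4.9, -1.6, -2.1]
gripper_width: 0.0452
```

apply_moves --pt "0 0 0.4 0 4.2" --pt "0 0 0.4 0 4.2" --pt "0 0 0.3 0 4.2" --pt "0 0 0.2 0 4.2" --pt "0 0 0 0 4.2"

```text
clock: 10.25
eef_pos: [0.5276, 0.2893, 0.1238]
ee_rot: [0.988, 0.156, -0.002, 0.0]
wrist_force: [-5.8, -1.2, -1.2]
gripper_width: 0.0453
```

```bash
python3 -c "
from h import *
from cell import *
snap('w7')
p=[.5238,.2883,.311];st=read_state();c,s=np.cos(p[2]),np.sin(p[2]);v=st['eef_pos'][:2]-p[:2];print('tcp in seat mm',1e3*(c*v[0]+s*v[1]),1e3*(-s*v[0]+c*v[1]))
d=get_image('side');o=(230,90,340,170)
cv2.imwrite('pics/s7.png',cv2.resize(d['frame'][90:170,230:340,::-1],None,fx=7,fy=7,interpolation=cv2.INTER_CUBIC))"
```

```text
10.25 [0.52761971 0.28931518 0.12375518] [ 9.87703180e-01  1.56332846e-01 -1.55996963e-03  1.89338677e-04] [-5.76102983 -1.20495221 -1.1758184 ] 0.04526746082324803
tcp in seat mm 3.898902611885304 -0.22639073904933532
```

View pics/s7.png

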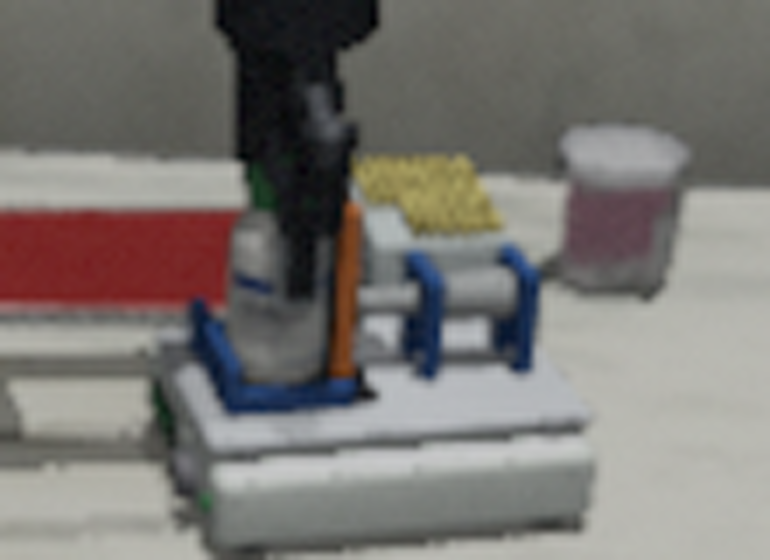

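The bottle is now between the lip and the jaw, about 5 mm above the mat. I'll creep down to contact.

apply_moves --pt "0 0 0.2 0 4.2" --pt "0 0 0.1 0 4.2" --pt "0 0 0.1 0 4.2" --pt "0 0 0 0 4.2" --pt "0 0 0 0 4.2"

```text
clock: 10.85
eef_pos: [0.5277, 0.2893, 0.12]
ee_rot: [0.988, 0.156, -0.001, 0.0]
wrist_force: [-5.0, -2.0, 0.7]
gripper_width: 0.0452
```

apply_moves --pt "0 0 0.1 0 4.2" --pt "0 0 0.1 0 4.2" --pt "0 0 0 0 4.2" --pt "0 0 0 0 4.2"

```text
clock: 11.25
eef_pos: [0.528, 0.2894, 0.1186]
ee_rot: [0.988, 0.156, -0.001, 0.0]
wrist_force: [-5.6, -2.6, 2.7]
gripper_width: 0.0453
```

apply_moves --pt "0 0 0.1 0 4.2" --pt "0 0 0.1 0 4.2" --pt "0 0 0 0 4.2" --pt "0 0 0 0 4.2"

```text
clock: 11.65
eef_pos: [0.5281, 0.2895, 0.1186]
ee_rot: [0.988, 0.156, -0.0, 0.0]
wrist_force: [-9.8, -3.2, 15.2]
gripper_width: 0.0454
```

```bash
python3 -c "
from h import *
from cell import *
snap('w8')
p=[.5238,.2883,.311];st=read_state();c,s=np.cos(p[2]),np.sin(p[2]);v=st['eef_pos'][:2]-p[:2];print('tcp in seat mm',1e3*(c*v[0]+s*v[1]),1e3*(-s*v[0]+c*v[1]))
d=get_image('side');o=(230,90,340,170)
cv2.imwrite('pics/s8.png',cv2.resize(d['frame'][90:170,230:340,::-1],None,fx=7,fy=7,interpolation=cv2.INTER_CUBIC))"
```

```text
11.65 [0.52810979 0.2894949  0.11855494] [ 9.87687481e-01  1.56439602e-01 -2.88827905e-04  9.15489345e-05] [-9.75807985 -3.19387178 15.21526458] 0.04540904313432463
tcp in seat mm 4.507608447287833 -0.17184555451198702
```

View pics/s8.png

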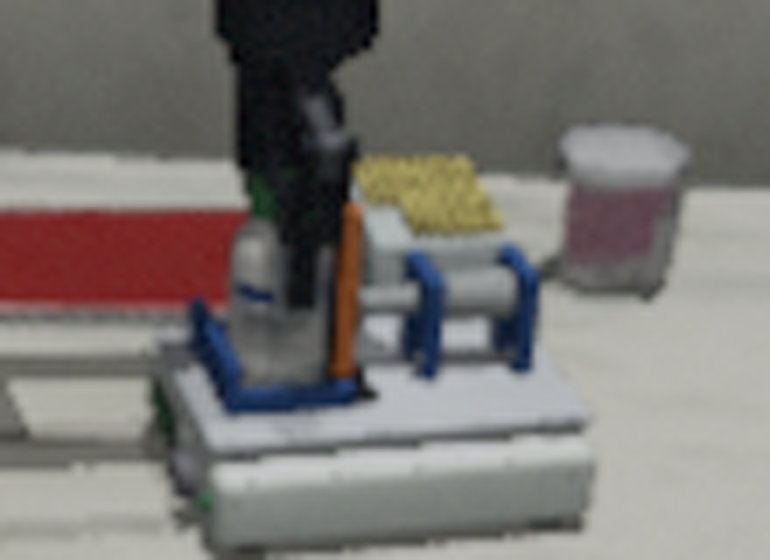

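View pics/w8.png

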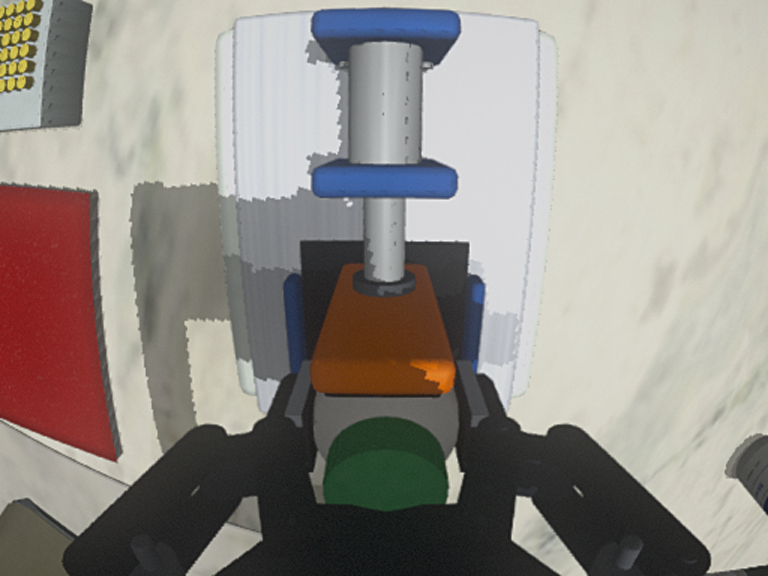

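The underside is on the mat: 15 N, with z stopped at 0.1186 as predicted. I'll ease the downward push, back 3 mm toward the lip, then open.

apply_moves --pt "0 0 -0.1 0 4.2" --pt "-0.1 0 0 0 4.2" --pt "-0.1 0 0 0 4.2" --pt "-0.1 0 0 0 4.2" --pt "0 0 0 0 4.2" --pt "0 0 0 0 4.2"

```text
clock: 12.35
eef_pos: [0.5276, 0.2893, 0.1187]
ee_rot: [0.988, 0.156, 0.002, -0.0]
wrist_force: [-1.6, -0.2, 6.1]
gripper_width: 0.0452
```

apply_moves --pt "0 0 0 0 4.8" --pt "0 0 0 0 5.0" --pt "0 0 0 0 5.2" --pt "0 0 0 0 5.5" --pt "0 0 0 0 6.0" --pt "0 0 0 0 7.0" --pt "0 0 0 0 8.0" --pt "0 0 0 0 8.5" --pt "0 0 0 0 8.5"

```text
clock: 13.25
eef_pos: [0.526, 0.2886, 0.1173]
ee_rot: [0.988, 0.156, 0.0, -0.0]
wrist_force: [0.2, -0.3, -0.5]
gripper_width: 0.0851
```

```bash
python3 -c "
from h import *
from cell import *
snap('w9')
d=get_image('side');o=(230,90,340,170)
cv2.imwrite('pics/s9.png',cv2.resize(d['frame'][90:170,230:340,::-1],None,fx=7,fy=7,interpolation=cv2.INTER_CUBIC))"
```

```text
13.25 [0.52601051 0.28862563 0.11733527] [ 9.87713926e-01  1.56272841e-01  1.49189344e-05 -2.65074719e-06] [ 0.19160318 -0.30637938 -0.54867485] 0.08508414781020321
```

View pics/s9.png

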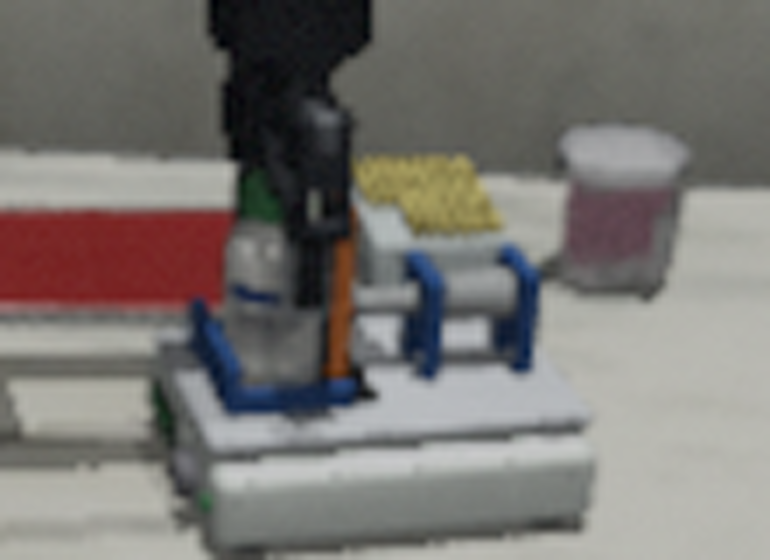

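View pics/w9.png

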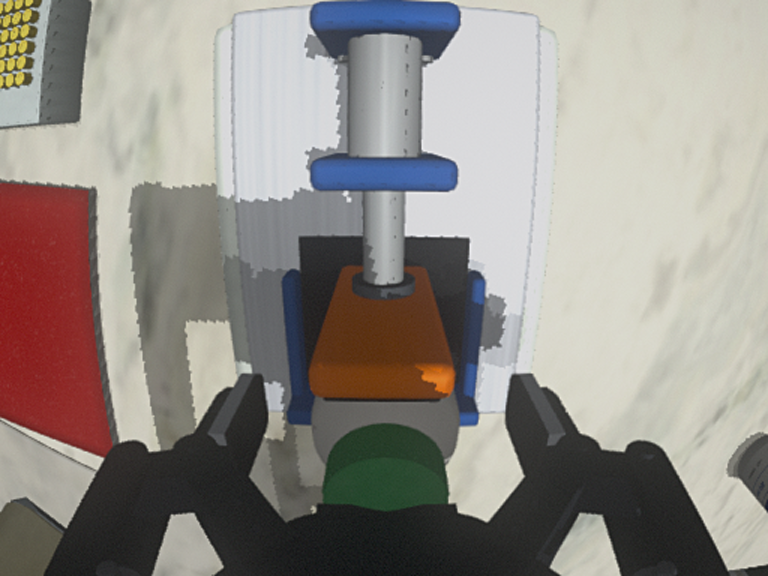

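The fingers are fully open and clear, and the bottle is upright between jaw and lip. Now I'll retreat straight up, then move away so the cameras can see it.

apply_moves --pt "0 0 -0.5 0 8.5" --pt "0 0 -1 0 8.5" --pt "0 0 -2 0 8.5" --pt "0 0 -2 0 8.5" --pt "0 0 -2 0 8.5" --pt "0 0 -2 0 8.5" --pt "0 0 -2 0 8.5" --pt "0 0 -2 0 8.5" --pt "0 0 -1 0 8.5"

```text
clock: 14.25
eef_pos: [0.5268, 0.2889, 0.2654]
ee_rot: [0.988, 0.156, 0.002, -0.0]
wrist_force: [-0.0, -0.3, 0.2]
gripper_width: 0.0851
```

apply_moves --pt "-2 0 0 0 8.5" --pt "-2 0 0 0 8.5" --pt "-2 0 0 0 8.5" --pt "-2 0 0 0 8.5" --pt "-1 0 0 0 8.5" --pt "0 0 0 0 8.5" --pt "0 0 0 0 8.5" --pt "0 0 0 0 8.5"

```text
clock: 15.05
eef_pos: [0.4413, 0.261, 0.2624]
ee_rot: [0.988, 0.156, 0.0, -0.0]
wrist_force: [0.2, 0.6, 0.4]
gripper_width: 0.0851
```

```bash
python3 -c "
from h import *
from cell import *
snap('w10')
d=get_image('side');pickle.dump(d,open('s10.pkl','wb'))
cv2.imwrite('pics/s10.png',cv2.resize(d['frame'][90:290,200:340,::-1],None,fx=4,fy=4,interpolation=cv2.INTER_CUBIC)[:600])
st,dw=pickle.load(open('w10.pkl','rb'))
P=np.array([[.5238,.2883]]);t=np.linspace(0,6.28,40)
im=dw['frame'][:,:,::-1].copy();im=cv2.resize(im,None,fx=1.5,fy=1.5)
for z,r in((.06,.024),(.13,.024),(.16,.0155)):
  q=wproj(dw,st,np.c_[P[0,0]+r*np.cos(t),P[0,1]+r*np.sin(t),0*t+z])*1.5
  cv2.polylines(im,[q.astype(np.int32)],True,(0,0,255),1)
cv2.imwrite('pics/w10o.png',im)
"
```

```text
15.05 [0.44128326 0.26104123 0.26235065] [ 9.87728671e-01  1.56179315e-01  3.01751419e-04 -5.61167276e-05] [0.18010786 0.59905606 0.3727562 ] 0.08506981501464919
```

View pics/s10.png

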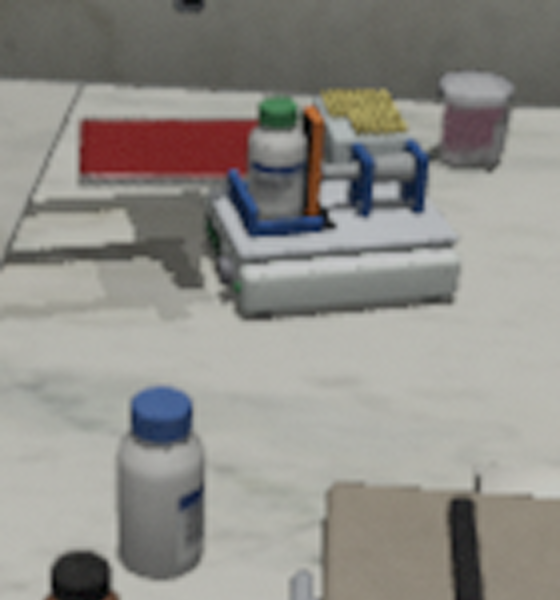

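View pics/w10o.png

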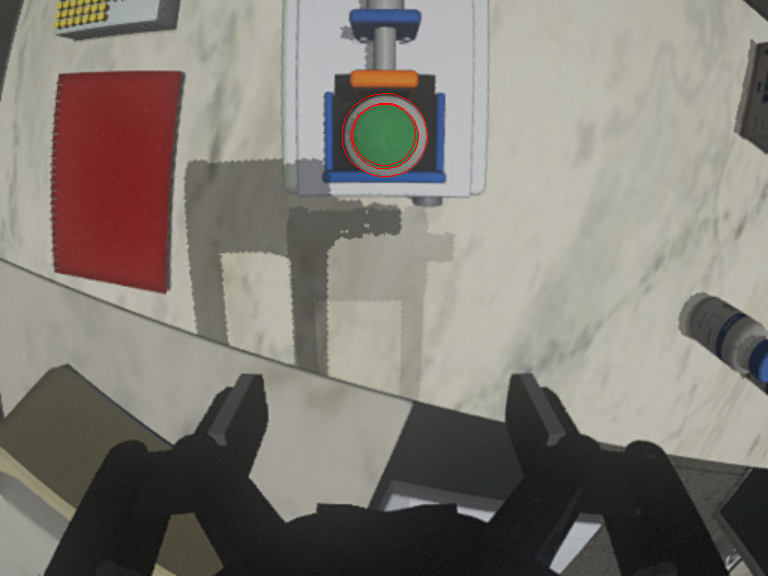

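The bottle's outline and cap match the circles projected for an upright bottle at the seat to within about 1 mm. In both views the jaw rests against it, and the blue-capped bottle and the amber cap look unmoved. Handing in.

```bash
python3 -c "
from cell import *
print(sign_off())"
```

```text
the job is handed in; nothing more can be done
None
```

The green-capped bottle is in the clamp and the job was handed in at about 15 s of the 42 s allowed. I gripped the bottle, pressed the jaw back about 22 mm with it, and lowered it to the mat. I then eased it toward the lip, released it and backed the gripper away.

**Last checks:**
- **Placing:** in the wrist view, the bottle's outline and cap match the circles expected for an upright bottle at the seat, to about 1 mm. The side view shows it upright between lip and jaw, with the jaw resting on it.
- **Mat contact:** the descent stopped at TCP height 0.1186 m with 15 N, which is where contact was predicted.
- **Robot clear:** the wrist force is near zero and the gripper is open, clear of the bottle and shaker.
- **Other bottles:** the blue-capped bottle is standing, and what shows of the brown one (its cap, in the last side picture) looks in place. I judged both by eye and did not measure them again. The arm did not pass near them low down.

**Disagreements:**
- **Bottle position:** the first estimates from the three cameras differed by 5 mm in x and about 12 mm in y. I relied mainly on the wrist view for the grasp.
- **Seat yaw:** the top and wrist views differed by 0.7°.
- **Finger opening:** it read 45 mm on the 48 mm bottle.

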